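# Switch the antenna box to the next antenna

### The job

Switch the antenna box over to the next antenna: push its big crank dial in, turn it clockwise to the next position and let it spring fully out again there, then take the hand away. Leave the small level knob and the things lying on the bench as they are.

Things in the scene. Friction and masses are not known exactly. Their poses are not given: they have to be found in the camera images.
- antenna_box: Grey metal antenna switching box, fixed to the bench, 190 (its x) x 300 (its y) x 70 mm high, flat top with two controls, the crank dial and the level knob, 70 mm either side of its middle along its y, either one on either side. Origin at the centre of its underside; z up.
- dial_face (a point): Centre of the flat top face of the crank dial: a black disc 88 mm across, 10 mm thick, its axis upright, over a flat aluminium plate 100 mm across on the box top. The face is 96 mm above the bench when the dial is out and sinks as it is pushed; the gap under the disc is 12 mm when out.
- crank_pin (a point): Foot of the dial's crank pin, at the level of the dial's face, on the pin's axis: an upright round steel pin 14 mm in diameter and 25 mm tall, 30 mm from the dial's axis, fixed to the dial and going round with it. The face beside it is bare, so the dial can be pushed anywhere on it, off centre too.
- dial_push (a joint): How far the dial is pushed in: 0 fully out, 0.011 m at the bottom. Sprung: gives from 4 N, 7 N at 6.5 mm, 9 N at the bottom. A lug below stands in a notch and blocks turning (0.05 rad of play) until the dial is about 6 mm in. Between notches the lug runs under a roof that keeps it 5.5 mm in with nothing pressing; at a notch the spring lifts it fully out if nothing presses.
- dial (a joint): Turn of the dial, rad, growing clockwise seen from above; about 0 at the start. The next notch lies anywhere from 1.3 to 2.2, different every time and unseen: found by feel, as the dial rises there when not held down. Its rounded lug slips in from 0.06 rad off or a little more. No other notch; end stop at 2.7. Turning takes about 1 N at the pin held down, 3 N rubbing under the roof.
- level_bar (a point): Outer end of the bar grip of the small level knob, 36 mm above the box top and 17 mm from the knob's axis: a black knob 36 mm across with an upright bar grip 14 mm thick across it, top 44 mm above the box top, on a round aluminium base 60 mm across; it turns easily. Not to be turned.
- screwdriver_mid (a point): Bystander: screwdriver 190 mm long lying beyond the box; a point on it at bench level, half-way along.
- tin_mid (a point): Bystander: low round metal tin, 66 mm across and 35 mm high; its centre.
- radio_mid (a point): Bystander: black hand-held radio lying on its back, 110 x 56 x 34 mm with an 80 mm stub aerial; centre of its case.

How it is judged:
By the outcome, as a careful person would: the job done as asked, in the order asked, and still so for the second after the job is handed in, with the robot touching nothing.
It also fails if it takes over 61 s, if anything falls off the work surface, if the arm or the gripper's body presses on something with over 40 N, if the wrist force passes 120 N, or if a joint passes its speed limit or range.

### The arm

A 6-joint arm with a two-finger parallel gripper is mounted at the origin on the work surface. World frame = base frame: x ahead of the robot, y to its left, z up, the work surface at z = 0. Lengths are in mm, angles in rad, forces in N, time in s.
With the tool pointing down it reaches from about 350 to 725 mm from the base axis. Payload 6 kg.
Tool frame: the origin (TCP) lies midway between the tips of the shut fingers; the grasp point (between the pads) lies 19 mm behind it; z points along the fingers, y is the line along which they close (so a half turn about z gives the same grasp; the last joint's range is limited). The gripper opens to 85 mm and grips with 20 to 120 N. Pads are 22 mm wide; open, the fingers measure 114 mm over their backs; the gripper's body (76 mm by 85 mm) begins 54 mm behind the grasp point. The pads swing forward as they close: fully open they stand 13 mm farther back than shut.
Start: joints at [1.485, 0.04, 0.085, 0, -1.615, -0.334], TCP at [244.519, 547.891, 231.261] pointing down, gripper open.
Joint ranges: [-2.56, 2.56], [-1.29, 2.01], [-1.08, 1.49], [-3.29, 1.98], [-2.81, -0.18], [-2.99, 2.99]. Speed limits (rad/s): [2.57, 2.57, 3.01, 3.14, 3.14, 3.14].

### API

Orientations are given as a rotation vector (axis times angle).
In Python, from bench import read_state, eyes, env gives the robot as it stands.
- The arm moves only by the tool apply_moves, never from a script. Its argument "motion" is a list of rows, each a list of 7 numbers: the turn, a rotation vector about the world's x, y, z scaled (see below), then the shift along the world's x, y, z scaled (see below), then the opening, from 0 (shut) to 1 (fully open). A call has 1 to 20 rows; each row shifts and turns the commanded pose from where the row before left it; what a row does not reach is not made up. The controller multiplies each number of a shift by 0.03 m and each number of a turn by 4 degrees. A row lasts 1/10 s, in which the tool goes at most 50 mm and 8.59 degrees, less where a joint would pass 70% of its speed; a pose out of reach is approached as far as the arm can. A call with a number of a shift or a turn outside -1 to 1 is refused whole. A call with a gripper value outside its range is refused whole. The fingers move at their own pace and stop on an object; the grip force is fixed at half the most. Time passes only in rows, so rows that do not move let the fingers close. It gives the time, the measured TCP pose, the force, the opening and the grip force at its end, in the units of the state.
- read_state(): the state, without advancing time (a new reading comes with each control period).
- eyes.get_image(name): name is "scene" or "top" or "wrist"; returns (picture, depth): 420x560x3 uint8, red, green, blue; 420x560 float32, mm along the optical axis (not along the pixel's ray), 0 where there is no reading.
- eyes.camera_params(name): a dict with "mtx" (3x3 intrinsics, pixels), "dist" ([k1, k2, p1, p2, k3] as OpenCV has them; the pictures are not rectified), "R" (3x3) and "t" (3): a world point X has camera coordinates R X + t. Camera axes: x right, y down, z forward; pixel columns grow to the right and rows downward; lengths in mm; the calibration is good to about 2 mm. A picture is of the moment at which its call begins: read the wrist's pose just before it. camera_params takes no time and is no camera call; for the wrist camera it gives the pose at the moment of the call.
- env.sign_off(): hands the job in; it is judged then, once.
Trained networks look in the newest picture that a camera, given by its name, has taken for a name from the list of things; names that differ only in an ending like _2 or _b are one class to them, and where a whole thing is asked for, a point or a joint stands for the part that bears it (a point fixed in the world has none). Each returns a list of dicts, best first, with "conf" (0 to 1); they miss things now and then, are a little off and sometimes report something else, mostly with a low value. They report only what shows in the picture. A call takes as long as a camera call.
- eyes.recognise(camera, label): "rect" ([centre column, centre row, width, height] in pixels, round what is visible of it).
The state is a dict: "time_s": time; "qpos": joint angles; "joint_velocities": joint speeds; "joint_torque": joint torques, N m; "ee_pos": TCP position; "tcp_rot": TCP orientation; "contact_force": force on the tool from outside, world axes, zero at the start; "torque": the same for the moment, N m; "finger_gap": finger opening in mm; "finger_force": force on a finger pad.
Only numpy, scipy, OpenCV 4.12 (cv2) and the standard library are available. Lean on these libraries where they do the work, as an engineer would, in place of code of your own. Each camera call takes 0.05 s, during which the arm holds its last target. There are 200 camera calls.

## Working session

There is one attempt and no reset: what is moved stays moved. The work goes in short steps, Python scripts to look and compute and a tool call to move; the robot and the scene stay as the last step left them, time stands still between calls to the robot, and variables do not carry over. Pictures are saved under pics/ and viewed, at most 10 in all, crops included, and the job is handed in when it is done.

Besides the shell and the picture viewer there is one more tool, called after "Call:" by a JSON object that holds its "op" and its "data". apply_moves: Moves the arm, as the interface text tells. Shifts and turns lie within -1 to 1; 1 stands for 0.03 m of shift or 4 degrees of turn. Its arguments: {"type":"object","properties":{"motion":{"type":"array"}},"required":["motion"]}

```bash
mkdir -p pics; cat > h.py <<'E'
import numpy as np, cv2
from bench import read_state, eyes, env
def world(cam,u,v,z=None,depth=None,P=None):
    p=P or eyes.camera_params(cam); K=np.array(p["mtx"]);R=np.array(p["R"]);t=np.array(p["t"]).ravel()
    n=cv2.undistortPoints(np.array([[[u,v]]],float),K,np.array(p["dist"],float))[0,0]
    d=R.T@np.array([n[0],n[1],1]); c=-R.T@t
    s=depth if depth is not None else (z-c[2])/d[2]
    return c+s*d
E
python3 - <<'E'
from h import *
for cam in ("top","scene"):
    im,d=eyes.get_image(cam); cv2.imwrite(f"pics/{cam}0.png",im[:,:,::-1])
    for l in ("antenna_box","dial_face","crank_pin","level_bar"):
        for r in eyes.recognise(cam,l)[:2]:
            u,v=r["rect"][:2]; dd=d[int(v),int(u)]
            print(cam,l,np.round(r["rect"]),round(r["conf"],2),np.round(world(cam,u,v,depth=dd)) )
s=read_state();print(s)
E
```

```text
top antenna_box [264. 228. 137.  91.] 0.96 [571.  93.  68.]
top dial_face [292. 227.  40.  39.] 0.55 [567.  27.  97.]
top level_bar [234. 217.  18.  18.] 0.68 [591. 157. 113.]
scene antenna_box [273. 222. 164. 151.] 0.79 [604.  19.  96.]
scene antenna_box [260. 218.  46.  36.] 0.58 [578.  18.  95.]
scene dial_face [259. 217.  49.  36.] 0.59 [576.  18.  97.]
scene crank_pin [257. 216.  48.  36.] 0.57 [572.  17.  97.]
scene level_bar [304. 174.  16.  20.] 0.89 [603. 155. 100.]
{'time_s': 0.5, 'qpos': array([ 1.48469497e+00,  4.02193941e-02,  8.47651847e-02, -1.99456212e-06,
       -1.61552009e+00, -3.33718804e-01]), 'joint_velocities': array([ 8.34494601e-04, -4.20563204e-04,  1.23033144e-03,  7.14425158e-05,
        8.42195470e-04,  5.25836351e-04]), 'joint_torque': array([ 1.20557143e-03, -3.67536056e+01,  3.47160852e+01,  6.92767069e+00,
       -1.13998751e-03,  1.41052290e-06]), 'ee_pos': array([244.51944166, 547.87281366, 231.23064487]), 'tcp_rot': array([ 3.07246067e+00, -6.54582808e-01,  3.14159663e-05]), 'contact_force': array([-0.37963999, -0.70531862, -0.07254803]), 'torque': array([ 0.02974493,  0.01702311, -0.03552853]), 'finger_force': 0.0, 'finger_gap': 85.14162859846833}
```

View pics/top0.png

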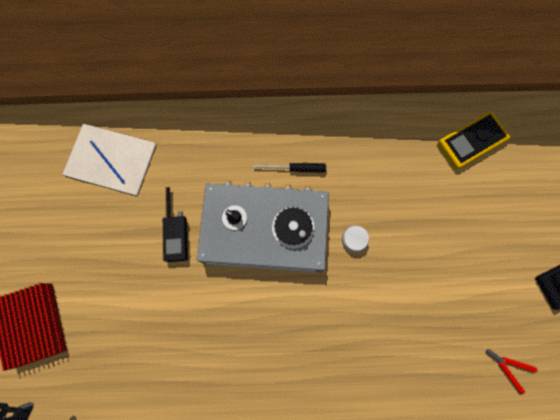

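View pics/scene0.png

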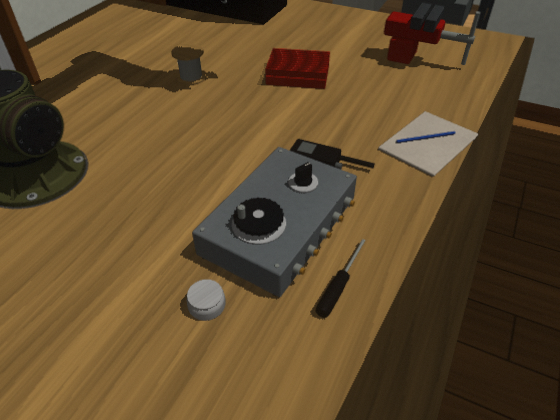

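The top view shows the dial at about (293,227) with its pin at lower right (302,234), and the level knob at (234,217). The scene view agrees: the pin is on the robot's side at (240,212). I'll move above the dial with the fingers shut.

Call:
{"op": "apply_moves", "data": {"motion": [[0,0,-1,0.6,-1,0,0],[0,0,-1,0.6,-1,0,0],[0,0,-1,0.6,-1,0,0],[0,0,-1,0.6,-1,0,0],[0,0,0,0.6,-1,0,0],[0,0,0,0.6,-1,0,0],[0,0,0,0.6,-1,0,0],[0,0,0,0.6,-1,0,0],[0,0,0,0.6,-1,0,0],[0,0,0,0.6,-1,0,0],[0,0,0,0.6,-1,0,0],[0,0,0,0.6,-1,0,0],[0,0,0,0.6,-1,0,0],[0,0,0,0.6,-1,0,0],[0,0,0,0.6,-1,0,0],[0,0,0,0.6,-1,0,0],[0,0,0,0,0,0,0],[0,0,0,0,0,0,0]]}}

```text
time_s: 2.3
ee_pos: [532.6, 67.2, 231.0]
tcp_rot: [2.95, -1.078, -0.001]
contact_force: [0.4, 0.2, -0.1]
finger_gap: -0.0
finger_force: 0.0
```

```bash
python3 - <<'E'
from h import *
s=read_state();print(s["time_s"],s["ee_pos"],s["tcp_rot"],s["qpos"],s["finger_gap"])
P=eyes.camera_params("wrist"); im,d=eyes.get_image("wrist"); cv2.imwrite("pics/w1.png",im[:,:,::-1])
for l in ("dial_face","crank_pin","level_bar"):
    for r in eyes.recognise("wrist",l)[:2]:
        u,v=r["rect"][:2]; dd=d[int(v),int(u)]
        print(l,np.round(r["rect"]),round(r["conf"],2),np.round(world("wrist",u,v,depth=dd,P=P),1))
E
```

```text
2.3 [532.63410616  67.2114853  231.01570723] [ 2.95028230e+00 -1.07845017e+00 -6.97202867e-04] [ 5.00192699e-01 -1.27651730e-01 -7.81469081e-02 -8.35959286e-05
 -1.62087908e+00  3.69694513e-01] -0.037154606479415354
dial_face [293. 133. 103. 105.] 0.91 [572.8  21.4  96.9]
crank_pin [293. 134. 103. 103.] 0.93 [571.9  22.2  97.1]
crank_pin [ 97. 275. 141. 111.] 0.37 [594.7 316.3  35.6]
level_bar [161. 206.  50.  36.] 0.94 [600.9 152.8 106.5]
```

View pics/w1.png

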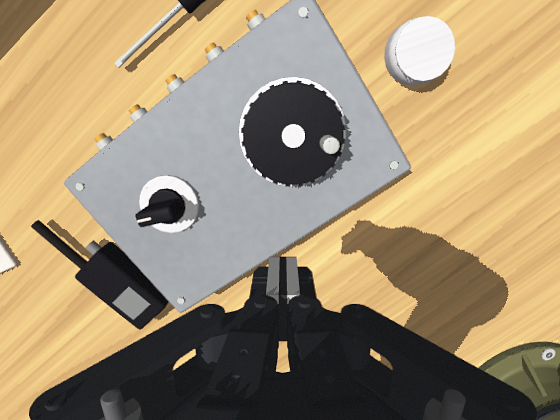

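The wrist view shows the dial's white centre at (293,135) and the crank pin's top at (331,144). The level knob is at (165,205), well away from them.

```bash
python3 - <<'E'
from h import *
c=world("wrist",293,135,z=96.5);p=world("wrist",331,143.5,z=121)
print(c,p,p-c,np.hypot(*(p-c)[:2]),np.degrees(np.arctan2(*(p-c)[1::-1])))
im=cv2.imread("pics/w1.png")
th=np.arctan2(*(p-c)[1::-1]); t=np.array([np.sin(th),-np.cos(th)])
q=c[:2]+30*np.array([np.cos(th),np.sin(th)])
print("pin",q,"tan",t,"TCP at 21 behind",q-21*t, "move",(q-21*t-read_state()["ee_pos"][:2])/30)
E
```

```text
[571.26122818  24.59720964  96.5       ] [548.70719596   5.04188724 121.        ] [-22.55403222 -19.55532241  24.5       ] 29.85121444535442 -139.0732959310756
pin [548.5947813    4.94441886] tan [-0.65509303  0.75554823] TCP at 21 behind [562.35173485 -10.92209396] move [ 1.00304163 -2.65341452]
```

Call:
{"op": "apply_moves", "data": {"motion": [[0,0,-0.75,0.4,-0.84,0,0],[0,0,-0.75,0.4,-0.83,0,0],[0,0,-0.75,0.36,-0.83,0,0],[0,0,0,0,0,-0.85,0],[0,0,0,0,0,-0.85,0],[0,0,0,0,0,-0.85,0],[0,0,0,0,0,-0.85,0],[0,0,0,0,0,0,0],[0,0,0,0,0,0,0]]}}

```text
time_s: 3.4
ee_pos: [567.4, -6.7, 130.1]
tcp_rot: [2.858, -1.302, 0.001]
contact_force: [-0.6, -0.7, 0.5]
finger_gap: -0.1
finger_force: 0.0
```

```bash
python3 - <<'E'
from h import *
s=read_state();print(s["ee_pos"],s["tcp_rot"],s["contact_force"])
im,d=eyes.get_image("wrist"); cv2.imwrite("pics/w2.png",im[:,:,::-1])
E
```

```text
[567.38412726  -6.71306866 130.09090007] [ 2.85837179e+00 -1.30221029e+00  8.66964527e-04] [-0.58382723 -0.68489479  0.46486951]
```

View pics/w2.png

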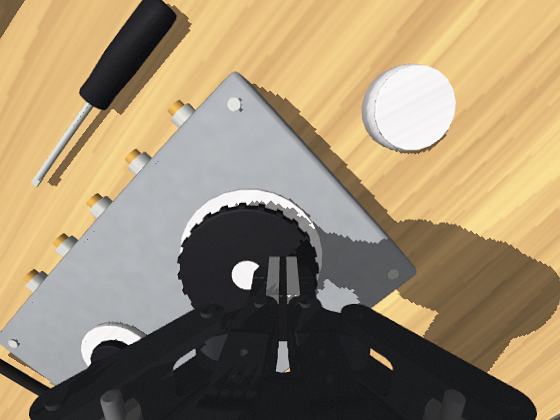

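The wrist view shows the fingertips over the dial, right of its centre spot at (245,275). The pin is hidden behind them, on the side I'll push towards. Next I descend gently.

Call:
{"op": "apply_moves", "data": {"motion": [[0,0,0,0,0,-0.2,0],[0,0,0,0,0,-0.2,0],[0,0,0,0,0,-0.2,0],[0,0,0,0,0,-0.2,0],[0,0,0,0,0,-0.2,0],[0,0,0,0,0,0,0],[0,0,0,0,0,0,0]]}}

```text
time_s: 4.15
ee_pos: [567.3, -7.2, 99.2]
tcp_rot: [2.858, -1.304, -0.0]
contact_force: [0.6, -0.6, -1.1]
finger_gap: -0.1
finger_force: 0.0
```

Call:
{"op": "apply_moves", "data": {"motion": [[0,0,0,0,0,-0.1,0],[0,0,0,0,0,-0.1,0],[0,0,0,0,0,0,0],[0,0,0,0,0,0,0]]}}

```text
time_s: 4.55
ee_pos: [567.8, -7.2, 94.2]
tcp_rot: [-2.858, 1.304, -0.002]
contact_force: [-0.6, -0.2, 5.2]
finger_gap: 0.2
finger_force: 2.3
```

Call:
{"op": "apply_moves", "data": {"motion": [[0,0,0,0,0,-0.1,0],[0,0,0,0,0,-0.12,0],[0,0,0,0,0,0,0],[0,0,0,0,0,0,0]]}}

```text
time_s: 4.95
ee_pos: [567.9, -7.3, 88.1]
tcp_rot: [-2.858, 1.304, -0.003]
contact_force: [-1.9, -0.2, 7.5]
finger_gap: -0.1
finger_force: 3.8
```

```bash
python3 - <<'E'
import numpy as np
a=np.radians(-96-4*np.arange(37)); p=32.1*np.c_[np.cos(a),np.sin(a)]
d=np.diff(p,axis=0)/30
for i,x in enumerate(d): print(i+1,np.round(x,3),np.round(p[i+1]+[571.3,24.6],1),np.degrees(a[i+1]).round())
E
```

```text
1 [-0.074  0.01 ] [565.7  -7. ] -100.0
2 [-0.073  0.016] [563.5  -6.5] -104.0
3 [-0.072  0.021] [561.4  -5.9] -108.0
4 [-0.07   0.026] [559.3  -5.2] -112.0
5 [-0.068  0.03 ] [557.2  -4.3] -116.0
6 [-0.066  0.035] [555.2  -3.2] -120.0
7 [-0.063  0.04 ] [553.3  -2. ] -124.0
8 [-0.06   0.044] [551.5  -0.7] -128.0
9 [-0.057  0.048] [549.8   0.7] -132.0
10 [-0.054  0.052] [548.2   2.3] -136.0
11 [-0.05   0.056] [546.7   4. ] -140.0
12 [-0.046  0.059] [545.3   5.7] -144.0
13 [-0.042  0.062] [544.1   7.6] -148.0
14 [-0.037  0.065] [543.    9.5] -152.0
15 [-0.033  0.067] [542.   11.5] -156.0
16 [-0.028  0.069] [541.1  13.6] -160.0
17 [-0.023  0.071] [540.4  15.8] -164.0
18 [-0.018  0.072] [539.9  17.9] -168.0
19 [-0.013  0.074] [539.5  20.1] -172.0
20 [-0.008  0.074] [539.3  22.4] -176.0
21 [-0.003  0.075] [539.2  24.6] -180.0
22 [0.003 0.075] [539.3  26.8] -184.0
23 [0.008 0.074] [539.5  29.1] -188.0
24 [0.013 0.074] [539.9  31.3] -192.0
25 [0.018 0.072] [540.4  33.4] -196.0
26 [0.023 0.071] [541.1  35.6] -200.0
27 [0.028 0.069] [542.   37.7] -204.0
28 [0.033 0.067] [543.   39.7] -208.0
29 [0.037 0.065] [544.1  41.6] -212.0
30 [0.042 0.062] [545.3  43.5] -216.0
31 [0.046 0.059] [546.7  45.2] -220.0
32 [0.05  0.056] [548.2  46.9] -224.0
33 [0.054 0.052] [549.8  48.5] -228.0
34 [0.057 0.048] [551.5  49.9] -232.0
35 [0.06  0.044] [553.3  51.2] -236.0
36 [0.063 0.04 ] [555.2  52.4] -240.0
```

Call:
{"op": "apply_moves", "data": {"motion": [[0,0,-1,-0.074,0.01,0,0],[0,0,-1,-0.073,0.016,0,0],[0,0,-1,-0.072,0.021,0,0],[0,0,-1,-0.07,0.026,0,0],[0,0,0,0,0,0,0]]}}

```text
time_s: 5.45
ee_pos: [559.6, -5.2, 88.5]
tcp_rot: [-2.646, 1.691, -0.005]
contact_force: [-0.3, -1.0, 6.9]
finger_gap: 0.3
finger_force: 3.7
```

Call:
{"op": "apply_moves", "data": {"motion": [[0,0,-1,-0.068,0.03,0,0],[0,0,-1,-0.066,0.035,0,0],[0,0,-1,-0.063,0.04,0,0],[0,0,-1,-0.06,0.044,0,0],[0,0,-1,-0.057,0.048,0,0],[0,0,0,0,0,0,0]]}}

```text
time_s: 6.05
ee_pos: [550.3, 0.7, 88.6]
tcp_rot: [-2.312, 2.124, -0.005]
contact_force: [0.1, -1.5, 7.2]
finger_gap: -0.3
finger_force: 3.6
```

Call:
{"op": "apply_moves", "data": {"motion": [[0,0,0,0,0,0.2,0],[0,0,0,0,0,0.2,0],[0,0,0,0,0,0,0]]}}

```text
time_s: 6.35
ee_pos: [549.4, 1.1, 99.2]
tcp_rot: [-2.315, 2.123, -0.0]
contact_force: [0.1, -0.6, 0.3]
finger_gap: -0.3
finger_force: 0.0
```

```bash
python3 - <<'E'
from h import *
im,d=eyes.get_image("top"); P=eyes.camera_params("top")
ys=[]
for (x,y) in [(600,30),(595,10),(595,45),(590,0),(600,20),(605,25)]:
    X=np.array([x,y,94.]);q=cv2.projectPoints(X,cv2.Rodrigues(np.array(P["R"]))[0],np.array(P["t"],float),np.array(P["mtx"]),np.array(P["dist"],float))[0].ravel()
    print((x,y),world("top",q[0],q[1],depth=d[int(round(q[1])),int(round(q[0]))]).round(1))
a=im[180:280,240:350]; cv2.imwrite("pics/t3.png",cv2.resize(a,None,fx=5,fy=5)[:,:,::-1])
E
```

```text
(600, 30) [513.9  35.4 487.3]
(595, 10) [507.6  24.6 503.5]
(595, 45) [511.2  44.  486.4]
(590, 0) [505.2  19.  501.6]
(600, 20) [511.5  30.  498.1]
(605, 25) [513.8  32.8 500.2]
```

View pics/t3.png

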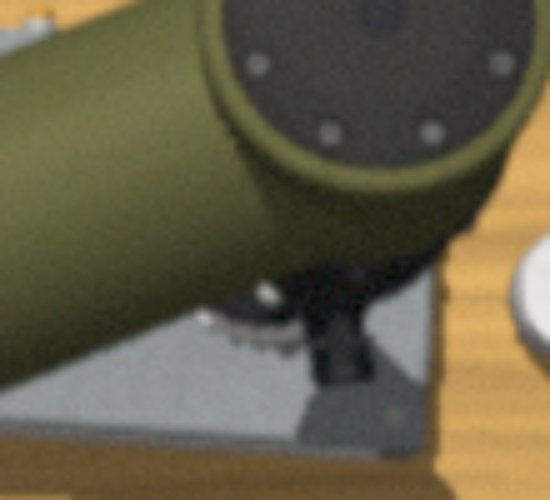

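The arm hides most of the dial, but the pin's bright top shows at crop (268,293), full-frame (293.6,238.6). I'll work out its angle from that.

```bash
python3 - <<'E'
from h import *
c=world("top",293,226.5,z=96)
for z in (115.5,121):
    p=world("top",293.6,238.6,z=z)
    for q in (np.array([571.3,24.6]),c[:2]):
        v=p[:2]-q; print(z,p.round(1),q.round(1),v.round(1),np.hypot(*v).round(1),np.degrees(np.arctan2(v[1],v[0])).round(1))
E
```

```text
115.5 [537.   24.  115.5] [571.3  24.6] [-34.3  -0.6] 34.3 -179.0
115.5 [537.   24.  115.5] [568.1  24.1] [-31.1  -0.1] 31.1 -179.8
121 [536.1  24.1 121. ] [571.3  24.6] [-35.2  -0.5] 35.2 -179.2
121 [536.1  24.1 121. ] [568.1  24.1] [-32.   0.] 32.0 180.0
```

Call:
{"op": "apply_moves", "data": {"motion": [[0,0,-1,-0.054,0.052,0,0],[0,0,-1,-0.05,0.056,0,0],[0,0,-1,-0.046,0.059,0,0],[0,0,-1,-0.042,0.062,0,0],[0,0,0,0,0,0,0]]}}

```text
time_s: 6.9
ee_pos: [543.1, 7.1, 98.0]
tcp_rot: [1.995, -2.425, 0.001]
contact_force: [1.6, -3.7, -1.5]
finger_gap: -0.3
finger_force: 1.7
```

Call:
{"op": "apply_moves", "data": {"motion": [[0,0,-1,-0.037,0.065,0,0],[0,0,-1,-0.033,0.067,0,0],[0,0,-1,-0.028,0.069,0,0],[0,0,0,0,0,0,0]]}}

```text
time_s: 7.3
ee_pos: [539.9, 13.0, 97.8]
tcp_rot: [1.731, -2.619, 0.0]
contact_force: [1.9, -4.4, -1.5]
finger_gap: -0.1
finger_force: 1.8
```

Call:
{"op": "apply_moves", "data": {"motion": [[0,0,0,0,0,0.07,0],[0,0,-0.5,-0.013,0.035,0,0],[0,0,-0.5,-0.012,0.035,0,0],[0,0,0,0,0,0,0]]}}

```text
time_s: 7.7
ee_pos: [538.8, 15.0, 99.8]
tcp_rot: [1.638, -2.676, -0.0]
contact_force: [0.2, -5.3, -2.5]
finger_gap: -0.2
finger_force: 2.5
```

Call:
{"op": "apply_moves", "data": {"motion": [[0,0,-0.5,-0.01,0.036,0,0],[0,0,-0.5,-0.008,0.036,0,0],[0,0,0,0,0,0,0]]}}

```text
time_s: 8.0
ee_pos: [538.2, 17.2, 99.8]
tcp_rot: [1.544, -2.732, -0.0]
contact_force: [-0.3, -5.1, -2.1]
finger_gap: -0.2
finger_force: 2.5
```

Call:
{"op": "apply_moves", "data": {"motion": [[0,0,-0.5,-0.007,0.037,0,0],[0,0,-0.5,-0.006,0.037,0,0],[0,0,0,0,0,0,0]]}}

```text
time_s: 8.3
ee_pos: [538.0, 19.8, 99.9]
tcp_rot: [1.448, -2.785, -0.001]
contact_force: [-0.9, -4.2, -0.8]
finger_gap: -0.3
finger_force: 1.8
```

Call:
{"op": "apply_moves", "data": {"motion": [[0,0,-0.5,-0.005,0.037,0,0],[0,0,-0.5,-0.003,0.037,0,0],[0,0,0,0,0,0,0]]}}

```text
time_s: 8.6
ee_pos: [537.6, 21.8, 99.8]
tcp_rot: [1.35, -2.833, 0.0]
contact_force: [-1.3, -5.8, -2.5]
finger_gap: 0.3
finger_force: 2.3
```

Call:
{"op": "apply_moves", "data": {"motion": [[0,0,-0.5,-0.002,0.037,0,0],[0,0,-0.5,-0.001,0.037,0,0],[0,0,0,0,0,0,0]]}}

```text
time_s: 8.9
ee_pos: [537.9, 24.5, 100.1]
tcp_rot: [1.252, -2.879, -0.001]
contact_force: [-2.1, -3.3, -2.9]
finger_gap: 0.0
finger_force: 1.7
```

Call:
{"op": "apply_moves", "data": {"motion": [[0,0,-0.5,0.001,0.037,0,0],[0,0,-0.5,0.002,0.037,0,0],[0,0,0,0,0,0,0]]}}

```text
time_s: 9.2
ee_pos: [537.6, 26.3, 99.9]
tcp_rot: [1.15, -2.92, 0.0]
contact_force: [-2.4, -5.2, -2.8]
finger_gap: 0.1
finger_force: 2.6
```

Call:
{"op": "apply_moves", "data": {"motion": [[0,0,-0.5,0.003,0.037,0,0],[0,0,-0.5,0.005,0.037,0,0],[0,0,0,0,0,0,0]]}}

```text
time_s: 9.5
ee_pos: [537.8, 28.5, 99.9]
tcp_rot: [1.047, -2.958, 0.0]
contact_force: [-0.5, -5.5, -2.7]
finger_gap: -0.1
finger_force: 2.3
```

Call:
{"op": "apply_moves", "data": {"motion": [[0,0,-0.5,0.006,0.037,0,0],[0,0,-0.5,0.007,0.037,0,0],[0,0,0,0,0,0,0]]}}

```text
time_s: 9.8
ee_pos: [538.3, 31.1, 99.9]
tcp_rot: [0.944, -2.994, -0.0]
contact_force: [-1.9, -3.9, -2.5]
finger_gap: 0.0
finger_force: 2.0
```

Call:
{"op": "apply_moves", "data": {"motion": [[0,0,-0.5,0.008,0.036,0,0],[0,0,-0.5,0.01,0.036,0,0],[0,0,0,0,0,0,0]]}}

```text
time_s: 10.1
ee_pos: [538.7, 33.1, 99.9]
tcp_rot: [0.838, -3.024, 0.0]
contact_force: [-1.5, -4.9, -2.6]
finger_gap: -0.1
finger_force: 2.3
```

Call:
{"op": "apply_moves", "data": {"motion": [[0,0,-0.5,0.011,0.035,0,0],[0,0,-0.5,0.012,0.035,0,0],[0,0,0,0,0,0,0]]}}

```text
time_s: 10.4
ee_pos: [539.4, 35.3, 99.9]
tcp_rot: [0.732, -3.052, 0.0]
contact_force: [-1.8, -4.5, -2.0]
finger_gap: -0.4
finger_force: 2.1
```

Call:
{"op": "apply_moves", "data": {"motion": [[0,0,-0.5,0.013,0.035,0,0],[0,0,-0.5,0.015,0.034,0,0],[0,0,0,0,0,0,0]]}}

```text
time_s: 10.7
ee_pos: [541.6, 38.6, 100.8]
tcp_rot: [-0.627, 3.077, 0.002]
contact_force: [0.1, -0.1, 0.7]
finger_gap: 0.1
finger_force: 0.0
```

```bash
python3 - <<'E'
from h import *
s=read_state();print(s["ee_pos"],s["contact_force"],s["qpos"])
im,d=eyes.get_image("scene"); P=eyes.camera_params("scene")
a=im[160:290,180:340]; cv2.imwrite("pics/s4.png",cv2.resize(a,None,fx=4,fy=4)[:,:,::-1])
for u in range(235,290,6): print([ (world("scene",u,v,depth=d[v,u],P=P).round(0).astype(int).tolist()) for v in (205,212,219,226)])
E
```

```text
[541.56817966  38.56561598 100.84624178] [ 0.08991251 -0.13844868  0.70589718] [ 4.40732244e-01 -8.89443513e-02 -2.79388323e-01 -1.01681348e-03
 -1.37920835e+00 -1.60907338e+00]
[[509, 46, 73], [531, 10, 96], [540, -6, 97], [537, -3, 75]]
[[533, 29, 98], [541, 15, 96], [550, -1, 97], [558, -15, 96]]
[[541, 36, 95], [551, 19, 97], [560, 3, 97], [568, -12, 98]]
[[552, 40, 96], [560, 24, 96], [569, 9, 96], [578, -8, 98]]
[[562, 45, 96], [571, 27, 98], [579, 13, 97], [587, -2, 97]]
[[572, 50, 96], [580, 34, 96], [588, 18, 96], [595, 3, 95]]
[[584, 50, 101], [590, 38, 96], [597, 24, 95], [605, 9, 95]]
[[591, 60, 96], [600, 42, 97], [607, 27, 96], [614, 13, 95]]
[[590, 87, 71], [599, 68, 73], [608, 50, 76], [616, 34, 76]]
[[600, 93, 70], [609, 75, 72], [616, 59, 70], [623, 44, 69]]
```

View pics/s4.png

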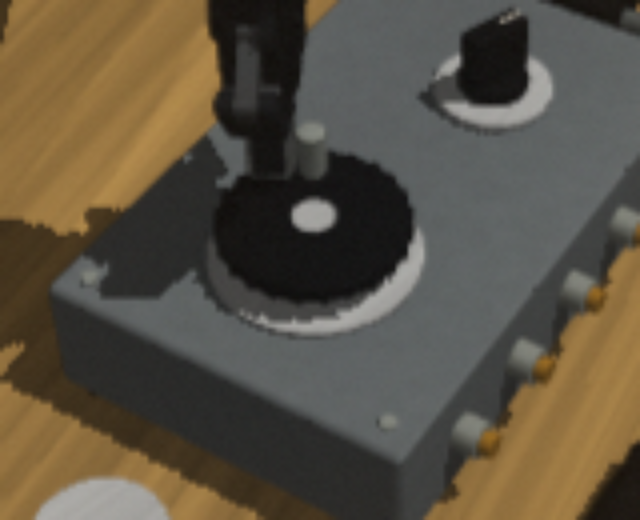

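The force dropped to zero and the face reads z ≈ 96, so the dial has sprung out at the notch. The picture shows the pin at crop (312,150) with the fingers beside it at (270,160). I'll back off the pin and lift away.

Call:
{"op": "apply_moves", "data": {"motion": [[0,0,0,-0.05,-0.1,0,0],[0,0,0,-0.05,-0.1,0.1,0],[0,0,0,0,0,0.5,0],[0,0,0,0,0,1,0],[0,0,0,0,0,1,0],[0,0,0,-0.5,0,1,0],[0,0,0,-1,0,1,0],[0,0,0,-1,0,0,0],[0,0,0,-1,0,0,0],[0,0,0,0,0,0,0],[0,0,0,0,0,0,0]]}}

```text
time_s: 11.85
ee_pos: [433.3, 31.9, 240.5]
tcp_rot: [-0.626, 3.075, 0.002]
contact_force: [0.6, -0.5, 0.1]
finger_gap: 0.2
finger_force: 0.0
```

```bash
python3 - <<'E'
from h import *
s=read_state();print(s["time_s"],s["ee_pos"],s["contact_force"])
im,d=eyes.get_image("scene"); P=eyes.camera_params("scene")
z=[world("scene",u,v,depth=d[v,u],P=P)[2] for u in range(245,272,3) for v in range(208,228,3)]
print(np.median(z))
a=im[140:330,170:390]; cv2.imwrite("pics/s5.png",cv2.resize(a,None,fx=3,fy=3)[:,:,::-1])
E
```

```text
11.85 [433.30692055  31.88350859 240.52853869] [ 0.58879949 -0.47274806  0.07242273]
96.91706044236798
```

View pics/s5.png

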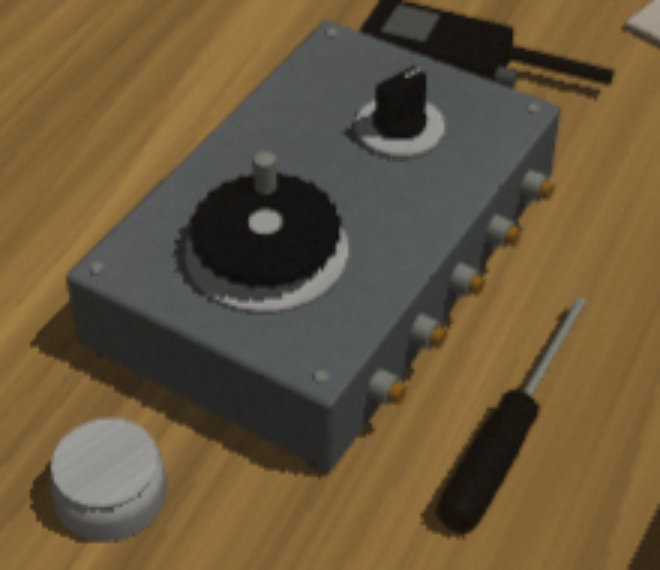

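The dial is fully out (face at about z 97) with its pin now at crop (264,170). The level knob, tin, screwdriver and radio are where they were, and the hand is clear.

```bash
python3 -c "
from bench import env
print(env.sign_off())"
```

```text
the job is handed in; nothing more can be done
None
```

The crank dial was pushed in, turned clockwise to the next notch and sprang fully out there; the hand is clear, nothing else was disturbed, and the job was handed in at about 12 s.

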